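# Find the socket for the shaker's drive nut

## Robot

A 6-joint arm with a two-finger parallel gripper is mounted at the origin on the work surface. World frame = base frame: x ahead of the robot, y to its left, z up, the work surface at z = 0. Lengths are in mm, angles in rad, forces in N, time in s.
With the tool pointing down it reaches from about 250 to 775 mm from the base axis. Payload 8.9 kg.
Tool frame: the origin (TCP) lies midway between the tips of the shut fingers; the grasp point (between the pads) lies 19 mm behind it; z points along the fingers, y is the direction in which the jaws open and shut (so a half turn about z gives the same grasp; the last joint's range is limited). The gripper opens to 85 mm and grips with 20 to 120 N. Pads are 22 mm wide; open, the fingers measure 114 mm over their backs; the gripper's body (76 mm by 85 mm) begins 54 mm behind the grasp point. The pads swing forward as they close: fully open they stand 13 mm farther back than shut.
Start: joints at [1.196, 0.291, -0.153, 1.127, 0, 1.431], TCP at [122.645, 510.472, 193.305] pointing down, gripper open.
Joint ranges: [-2.52, 2.52], [-0.91, 1.74], [-1.3, 1.37], [-1.96, 2.02], [-1.52, 1.47], [-3.14, 3.14]. Speed limits (rad/s): [2.22, 2.22, 2.79, 3.14, 3.14, 3.14].

## Interface

Orientations are given as a unit quaternion [x, y, z, w].
In Python, from workcell import read_state, cams, finish_job gives the robot as it stands. The module is installed in compiled form; this text tells all that it offers.
- The arm moves only by the tool jog_arm, never from a script. Its arguments are lists of equal length, an entry for each row: "offset": the shift along the world's x, y, z in cm, a list of three; "rotation": the turn, a rotation vector about the world's x, y, z in degrees, a list of three; "gripper": the opening, from 0 (shut) to 1 (fully open). A call has 1 to 12 rows; each row shifts and turns the pose as measured when the row begins; what a row does not reach is not made up. A row lasts 1/10 s, in which the tool goes at most 50 mm and 8.59 degrees, less where a joint would pass 70% of its speed; a pose out of reach is approached as far as the arm can. A call is refused whole if a number of a shift passes 5 or a number of a turn 8.59, either way. A call with a gripper value outside its range is refused whole. The fingers move at their own pace and stop on an object; "grip_force" is the grip in N (left out, the last holds). Time passes only in rows, so rows that do not move let the fingers close. It gives the time, the measured TCP pose, the force and the opening at its end, in the units of the state.
- read_state(): the state, without advancing time (a new reading comes with each control period).
- cams.camera(name): name is "scene" or "top" or "wrist"; returns (picture, depth): 480x640x3 uint8, red, green, blue; 480x640 float32, mm along the optical axis (not along the pixel's ray), 0 where there is no reading.
- cams.camera_model(name): a dict with "mtx" (3x3 intrinsics, pixels), "extrinsics" (4x4, takes a point from camera to world coordinates); the wrist camera has in their place "tool_from_camera" (4x4, takes a point from camera to tool coordinates, whose origin is the TCP and whose axes are the flange's). Camera axes: x right, y up, looking along -z (the intrinsics and any distortion apply to the point x, -y, -z); pixel columns grow to the right and rows downward; lengths in mm; the calibration is good to about 2 mm. A picture is of the moment at which its call begins: read the wrist's pose just before it. camera_model takes no time and is no camera call.
- finish_job(): hands the job in, once; it reports no verdict.
Trained networks look in the newest picture that a camera, given by its name, has taken for a name from the list of things; names that differ only in an ending like _2 or _b are one class to them, and where a whole thing is asked for, a point or a joint stands for the part that bears it (a point fixed in the world has none). Each returns a list of dicts, best first, with "score" (0 to 1); they miss things now and then, are a little off and sometimes report something else, mostly with a low value. They report only what shows in the picture. A call takes as long as a camera call. They do not tell look-alikes from the thing itself.
- cams.regions_of(camera, query): "region" (480x640 bool, what is visible of it).
- cams.pinpoint(camera, query): "centre" ([x, y, z] in mm, in world coordinates, good to about 4 mm: a listed point, or the origin of a listed thing).
The state is a dict: "time_s": time; "q": joint angles; "joint_vel": joint speeds; "joint_torque": joint torques, N m; "tool_pos": TCP position; "tcp_rot": TCP orientation; "contact_force": force on the tool from outside, world axes, zero at the start; "ft_torque": the same for the moment, N m; "grip_width": finger opening in mm.
Only numpy, scipy, OpenCV 4.12 (cv2) and the standard library are available. Lean on these libraries where they do the work, as an engineer would, in place of code of your own. Each camera call takes 0.05 s, during which the arm holds its last target.

## Task

Turn the sieve shaker's rotary isolator fully off. Then try the three sockets on the drive shaft's hex nut (the nut beside the isolator, on the round plate, not the spares at the back) until you find the one that slides fully home over it; stand those that do not fit back upright on the bench, and leave the other things on the bench alone. Finish while still gripping the fitting socket, seated upright on the nut: do not let go of it.

Things in the scene. Friction and masses are not known exactly. Their poses are not given: they have to be found in the camera images.
- machine: low white drive unit of a sieve shaker, fixed, 210 x 260 mm, top face at 60 mm. Origin: centre of its underside; -x side roughly faces the robot. On top, near the robot: the drive shaft's nut on a round dark plate (x -40, y -60 mm) and the rotary isolator (x -40, y +75 mm); on the far half two spare nuts of other sizes, fixed on a grey strip (x +55, y -75 and +20 mm).
- nut_seat (a point): point on the drive unit's top face, 60 mm above the bench, on the axis of the drive shaft's nut: where the centre of a socket's mouth comes when fully home. Axes as the drive unit's. The nut does not turn: 14 mm high, chamfered top, a corner on +x (flats face +y and -y). It is 19, 24 or 30 mm across flats: this differs from run to run.
- nut_top (a point): centre of the top of the drive nut, 14 mm above nut_seat (a 10 mm stud end stands 3 mm higher). A fixed collar 7 mm high surrounds it, with room (1.5 mm all round) for the matching sleeve only. Too small a socket stays on the nut, mouth 11 to 14 mm too high; too large a one stays on the collar, 7 mm too high; the match (bore 2 mm over the nut) slides home without force.
- isolator (a joint): rotary isolator handle, angle in rad: 0 = off (end stop; paddle along the drive unit's x), 1.5 = on (end stop; paddle along its y); grows counter-clockwise seen from above, so it is switched off by turning it clockwise. Stays where it is left; turning takes about 0.08 N m
- isolator_grip (a point): on the axis of the isolator's black paddle, 98 mm above the bench, to grip it; turns with the paddle. The paddle is 46 mm long along this point's x, 14 mm thick along its y, its top 14 mm above this point and its foot 22 mm below
- socket_a: steel socket standing mouth down; the three differ only in size. Round sleeve 39 mm across, 31 mm high, hexagon bore 26 mm across flats, 23 mm deep, small lead-in; 34 to 74 mm above the mouth a 25 x 25 mm square grip, faces square to its x and y. Origin: centre of the mouth, z up; a corner of the bore on +x (flats face +y and -y). 0.1 to 0.4 kg.
- socket_b: steel socket standing mouth down; the three differ only in size. Round sleeve 46 mm across, 31 mm high, hexagon bore 32 mm across flats, 23 mm deep, small lead-in; 34 to 74 mm above the mouth a 25 x 25 mm square grip, faces square to its x and y. Origin: centre of the mouth, z up; a corner of the bore on +x (flats face +y and -y). 0.1 to 0.4 kg.
- socket_c: steel socket standing mouth down; the three differ only in size. Round sleeve 32 mm across, 31 mm high, hexagon bore 21 mm across flats, 23 mm deep, small lead-in; 34 to 74 mm above the mouth a 25 x 25 mm square grip, faces square to its x and y. Origin: centre of the mouth, z up; a corner of the bore on +x (flats face +y and -y). 0.1 to 0.4 kg.
- dish_near: flat closed petri dish, 92 mm across, 15 mm high, with dark seeds, towards the robot's left; loose, not needed. Origin at its underside
- dish_far: flat closed petri dish, 92 mm across, 15 mm high, with dark seeds, farther from the robot; loose, not needed. Origin at its underside
- dropper: small black dropper bottle with a yellow cap, 32 mm across, 70 mm high, standing; loose, not needed. Origin at its underside
- tape: roll of packing tape lying flat, 90 mm across, 45 mm high; loose, not needed. Origin at its underside
- mouse: black computer mouse, about 75 x 60 mm, 34 mm high; loose, not needed. Origin at its underside
- scissors: scissors lying flat, 150 mm long, 9 mm high; loose, not needed. Origin at its underside
Not all that is in view belongs to the job. Leave any red or turquoise look-alike of the socket_b alone.

How it is judged:
By the outcome, as a careful person would: the job done as asked, in the order asked, and still so for the second after the job is handed in, while the arm keeps its last pose, push and grip.
It also fails if it takes over 72 s, if anything falls off the work surface, if the arm or the gripper's body presses on something with over 40 N, if the wrist force passes 120 N, or if a joint passes its speed limit or range.

## Working session

There is one attempt and no reset: what is moved stays moved. The work goes in short steps, Python scripts to look and compute and a tool call to move; the robot and the scene stay as the last step left them, time stands still between calls to the robot, and variables do not carry over. Pictures are saved under pics/ and viewed, and the job is handed in when it is done.

Besides the shell and the picture viewer there is one more tool, called as name(argument=value, ...), one argument or row to a line, values as JSON. jog_arm: Moves the arm, as the interface text tells. Its arguments: {"type":"object","properties":{"offset":{"type":"array"},"rotation":{"type":"array"},"gripper":{"type":"array"},"grip_force":{"type":"number"}},"required":["offset","rotation","gripper"]}

```bash
mkdir -p pics; python3 - <<'E'
from workcell import read_state,cams
import cv2,numpy as np
print(read_state())
for n in["top","scene","wrist"]:
    p,d=cams.camera(n); cv2.imwrite(f"pics/{n}0.png",p[:,:,::-1]); np.savez(f"{n}0.npz",p=p,d=d)
    m=cams.camera_model(n); print(n,{k:np.round(v,3).tolist() if not isinstance(v,str) else v for k,v in m.items()})
E
```

```text
{'time_s': 0.0, 'q': array([ 1.19563331e+00,  2.91272217e-01, -1.54121516e-01,  1.12671417e+00,
        3.99246560e-05,  1.43147960e+00]), 'joint_vel': array([ 0.00031692, -0.00017505,  0.00172132, -0.00117835, -0.00063634,
       -0.0011157 ]), 'joint_torque': array([-8.07575852e-04, -5.37145472e+01,  3.31365359e+01,  1.62497512e-02,
       -1.45172271e-04, -1.37291343e-05]), 'tool_pos': array([122.48414552, 510.00878764, 192.73833121]), 'tcp_rot': array([ 1.17650021e-01,  9.93054904e-01, -6.29131948e-04, -1.86146152e-04]), 'contact_force': array([-0.39176382,  0.1688558 ,  0.56422438]), 'ft_torque': array([0.00495197, 0.03146018, 0.00658949]), 'grip_width': 85.08551663522249}
top {'mtx': [[442.901, 0.0, 317.975], [0.0, 442.901, 235.643], [0.0, 0.0, 1.0]], 'extrinsics': [[0.015, 0.997, -0.08, 488.282], [-1.0, 0.014, -0.01, -72.872], [-0.009, 0.08, 0.997, 1137.884], [0.0, 0.0, 0.0, 1.0]]}
scene {'mtx': [[541.34, 0.0, 319.644], [0.0, 541.34, 242.006], [0.0, 0.0, 1.0]], 'extrinsics': [[-0.784, -0.362, 0.504, 1171.767], [0.621, -0.468, 0.629, 687.773], [0.008, 0.806, 0.592, 764.057], [0.0, 0.0, 0.0, 1.0]]}
wrist {'mtx': [[338.288, 0.0, 317.5], [0.0, 338.288, 242.6], [0.0, 0.0, 1.0]], 'tool_from_camera': [[-0.0, 0.963, 0.269, 68.135], [1.0, 0.0, -0.001, -0.984], [-0.001, 0.269, -0.963, -180.038], [0.0, 0.0, 0.0, 1.0]]}
```

View pics/top0.png

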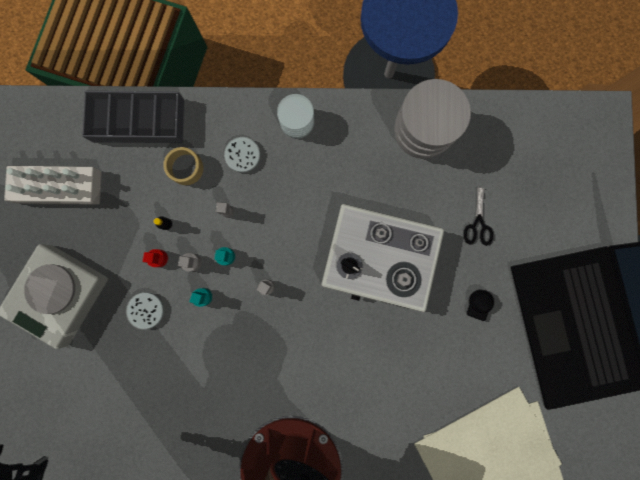

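View pics/scene0.png

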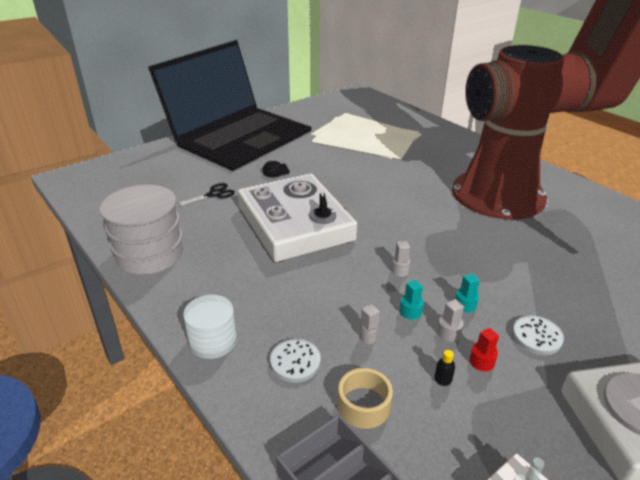

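View pics/wrist0.png

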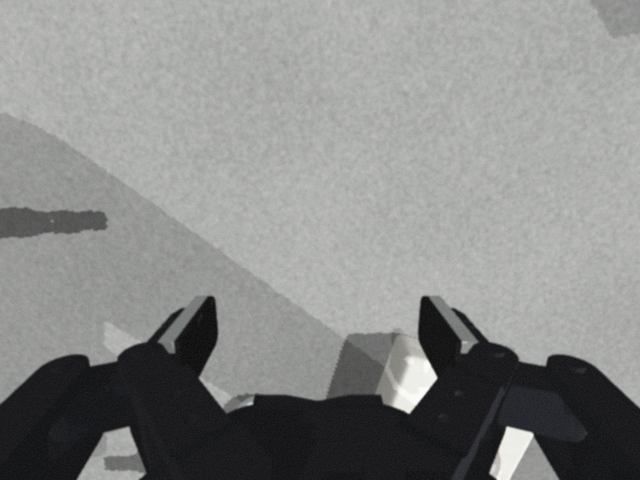

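```bash
cat > h.py <<'E'
import numpy as np,cv2
from workcell import read_state,cams
from scipy.spatial.transform import Rotation as R
def cloud(n,d,st=None):
    m=cams.camera_model(n);K=m["mtx"];v,u=np.mgrid[:480,:640]
    P=np.stack([(u-K[0][2])/K[0][0]*d,-(v-K[1][2])/K[1][1]*d,-d],-1)
    T=np.array(m["extrinsics"]) if n!="wrist" else tf(st)@np.array(m["tool_from_camera"])
    return P@T[:3,:3].T+T[:3,3]
def tf(st):
    T=np.eye(4);T[:3,:3]=R.from_quat(st["tcp_rot"]).as_matrix();T[:3,3]=st["tool_pos"];return T
def project(n,P,st=None):
    m=cams.camera_model(n);K=np.array(m["mtx"])
    T=np.array(m["extrinsics"]) if n!="wrist" else tf(st)@np.array(m["tool_from_camera"])
    c=(np.atleast_2d(P)-T[:3,3])@T[:3,:3]
    return np.stack([K[0,0]*c[:,0]/-c[:,2]+K[0,2],K[1,1]*-c[:,1]/-c[:,2]+K[1,2]],-1)
E
python3 - <<'E'
from h import *
z=np.load("top0.npz");W=cloud("top",z["d"]);
print("bench z",np.median(W[330:400,330:400,2]))
H=W[...,2]
# machine
reg=np.zeros((480,640),bool);reg[195:325,310:455]=1
m=reg&(H>50)&(H<66);pts=W[m];print("mach z",np.median(pts[:,2]))
r=cv2.minAreaRect(pts[:,:2].astype(np.float32));print(r)
for nm,(u,v) in dict(s1=(188,262),s2=(222,208),s3=(265,288)).items():
    reg=np.zeros((480,640),bool);reg[v-18:v+18,u-18:u+18]=1
    a=reg&(H>62)&(H<85);p=W[a];print(nm,a.sum(),np.median(p,0),cv2.minAreaRect(p[:,:2].astype(np.float32)))
    b=reg&(H>22)&(H<40);p=W[b];print('  sleeve',b.sum(),cv2.minAreaRect(p[:,:2].astype(np.float32)) if b.sum()>3 else 0)
reg=np.zeros((480,640),bool);reg[240:300,320:375]=1
a=reg&(H>95);p=W[a];print("paddle",a.sum(),p.mean(0),cv2.minAreaRect(p[:,:2].astype(np.float32)))
p=z["p"]
cv2.imwrite("pics/c1.png",cv2.resize(p[190:325,130:290],None,fx=5,fy=5,interpolation=2)[:600,:,::-1])
cv2.imwrite("pics/c2.png",cv2.resize(p[195:315,310:455],None,fx=5,fy=5,interpolation=2)[:,:,::-1])
q=np.load("scene0.npz")["p"]
cv2.imwrite("pics/c3.png",cv2.resize(q[170:270,230:390],None,fx=5,fy=5,interpolation=2)[:,:,::-1])
cv2.imwrite("pics/c4.png",cv2.resize(q[230:400,330:510],None,fx=3.5,fy=3.5,interpolation=2)[:,:,::-1])
for o in ["isolator_grip","nut_top","socket_a","machine","nut_seat"]:
    print(o,[(np.round(x["centre"]),round(x["score"],2)) for x in cams.pinpoint("top",o)])
E
```

```text
bench z 0.04285323047736256
mach z 60.515540408908805
((525.6207885742188, -220.1947784423828), (260.85369873046875, 210.20140075683594), 76.74593353271484)
s1 121 [507.97880813 259.67319004  73.36353254] ((507.459716796875, 261.3240051269531), (26.074981689453125, 24.65032958984375), 81.25270080566406)
  sleeve 144 ((507.39520263671875, 258.1370544433594), (38.678688049316406, 43.903743743896484), 83.62151336669922)
s2 116 [640.05540837 173.79422654  73.63098109] ((640.1531982421875, 174.4703369140625), (24.261608123779297, 24.85826301574707), 86.75723266601562)
  sleeve 35 ((634.8084716796875, 167.61399841308594), (14.768835067749023, 30.441211700439453), 47.466548919677734)
s3 117 [446.60378609  67.21738364  73.66073513] ((447.4136962890625, 68.25), (24.639848709106445, 25.499589920043945), 61.40959548950195)
  sleeve 67 ((447.3599853515625, 68.20906066894531), (34.78472900390625, 38.836280822753906), 1.6251240968704224)
paddle 146 [ 501.11267524 -127.20155986  272.99041193] ((503.96209716796875, -115.86465454101562), (85.80231475830078, 31.857158660888672), 89.66828918457031)
isolator_grip [(array([ 500., -138.,  103.]), 0.58)]
nut_top [(array([ 474., -267.,   70.]), 0.68), (array([754., 288.,   1.]), 0.53)]
socket_a [(array([502., 261.,  -2.]), 0.82), (array([422., 234.,  -2.]), 0.75), (array([642., 177.,   1.]), 0.68), (array([514., 352.,   2.]), 0.64), (array([522., 172.,   3.]), 0.61), (array([452.,  72.,   0.]), 0.48)]
machine [(array([ 522., -222.,   -2.]), 0.8), (array([451.,  70.,   2.]), 0.52), (array([607., 330.,  -2.]), 0.39)]
nut_seat [(array([ 472., -270.,   61.]), 0.56)]
```

```bash
ls pics
```

```text
c1.png
c2.png
c3.png
c4.png
scene0.png
top0.png
wrist0.png
```

View pics/c1.png

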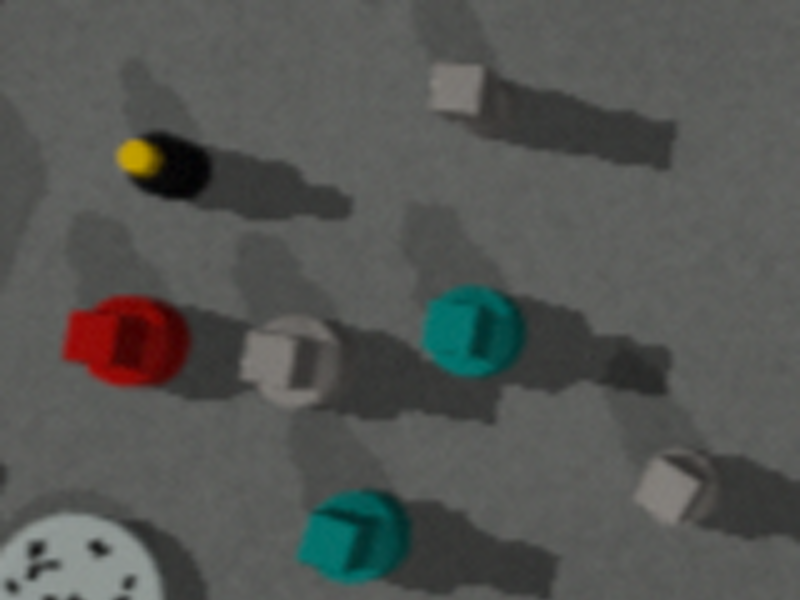

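View pics/c2.png

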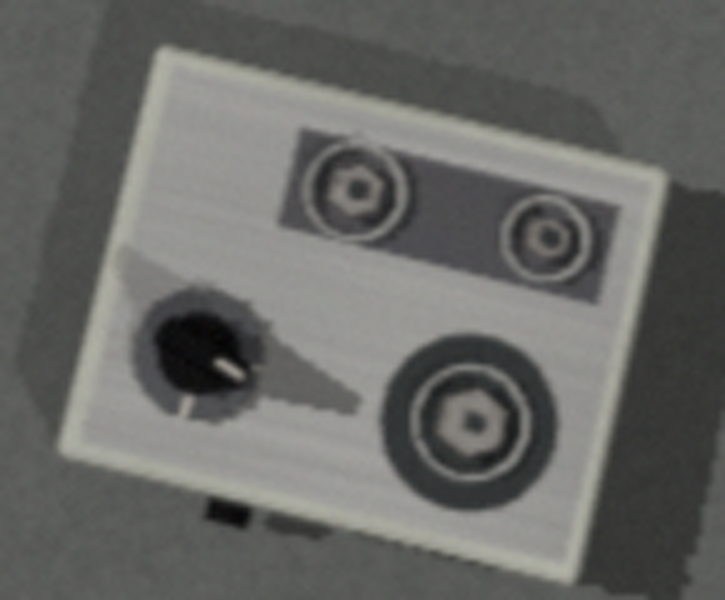

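View pics/c3.png

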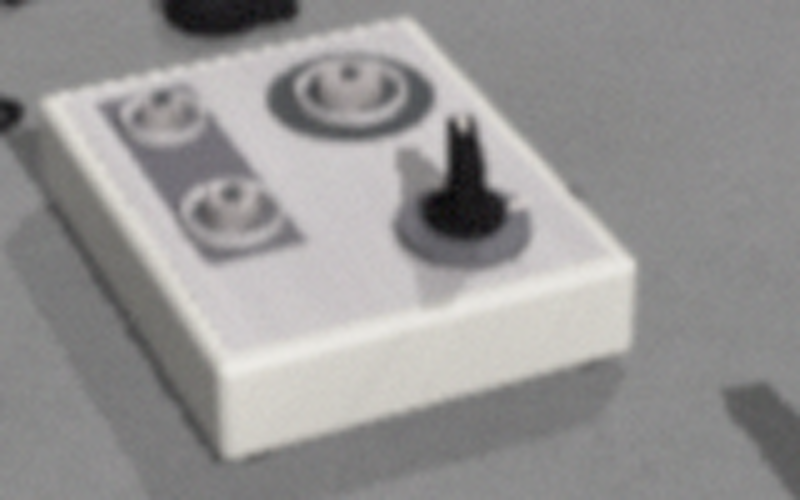

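View pics/c4.png

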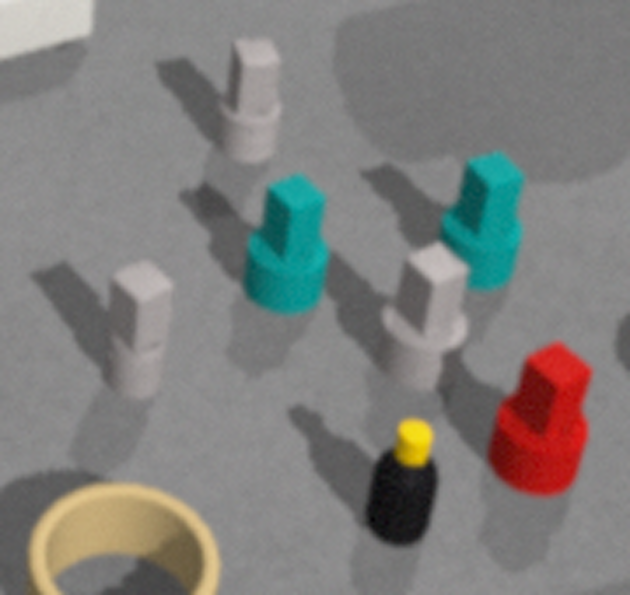

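```bash
python3 - <<'E'
from h import *
for n in["top","scene"]:
    z=np.load(n+"0.npz");W=cloud(n,z["d"]);H=W[...,2]
    a=(np.hypot(W[...,0]-504,W[...,1]+138)<32)&(H>80)&(H<125)
    p=W[a];print(n,a.sum(),p.mean(0),p[:,2].max(),cv2.minAreaRect(p[:,:2].astype(np.float32)))
    w,v=np.linalg.eigh(np.cov(p[:,:2].T));print(np.sqrt(w),np.degrees(np.arctan2(*v[::-1,1])))
    a=(np.hypot(W[...,0]-504,W[...,1]+138)<32)&(H>106)&(H<118);print(W[a][:,:2].mean(0) if a.any() else 0,a.sum())
    for r in cams.regions_of(n,"isolator_grip") if n=="scene" and cams.camera(n) else []:
        print(r["score"],r["region"].sum())
    # machine
    m=(abs(H-60)<2.5)&(np.hypot(W[...,0]-525,W[...,1]+220)<180)
    print(cv2.minAreaRect(W[m][:,:2].astype(np.float32)))
    # sockets
    for c in[(507,260),(640,174),(447,68)]:
        d=np.hypot(W[...,0]-c[0],W[...,1]-c[1])<22
        t=W[d&(abs(H-74)<2)];s=W[(np.hypot(W[...,0]-c[0],W[...,1]-c[1])<32)&(H>3)&(H<33)]
        print(len(t),t.mean(0).round(1),cv2.minAreaRect(t[:,:2].astype(np.float32)),'sl',cv2.minEnclosingCircle(s[:,:2].astype(np.float32)))
E
```

```text
top 131 [ 503.72637332 -136.96322296  109.71532777] 117.48788355422914 ((506.908203125, -139.31753540039062), (45.64299011230469, 21.09398651123047), 58.59846115112305)
[ 4.54416404 13.33873529] 58.101742506790615
[ 503.8077496  -137.21122206] 118
((525.2344360351562, -219.19659423828125), (258.7580871582031, 208.22970581054688), 76.53764343261719)
78 [507.8 261.1  73.9] ((507.06427001953125, 261.2540283203125), (25.138385772705078, 24.356454849243164), 82.80491638183594) sl ((507.19598388671875, 259.8143310546875), 31.267070770263672)
74 [640.  174.8  74. ] ((640.3032836914062, 174.17869567871094), (24.750484466552734, 24.052248001098633), 0.06551609188318253) sl ((641.5740356445312, 175.2535858154297), 29.66575050354004)
69 [447.   68.8  74. ] ((447.1086730957031, 68.24047088623047), (24.620943069458008, 24.447450637817383), 59.64021682739258) sl ((448.0360107421875, 68.5711441040039), 30.857423782348633)
scene 148 [ 510.71869059 -128.21816471  101.91083087] 114.42974593545944 ((505.9391784667969, -134.5200958251953), (51.02853012084961, 13.59171199798584), 58.5616455078125)
[ 4.23534301 14.57461987] 60.93197598658913
[ 506.11138329 -134.02662559] 72
0.63 283
((527.7576293945312, -215.2972412109375), (260.8440856933594, 207.19593811035156), 76.94664764404297)
110 [509.5 263.9  73.4] ((509.45538330078125, 263.83514404296875), (24.866289138793945, 24.59004783630371), 85.72259521484375) sl ((510.79266357421875, 263.97662353515625), 23.913286209106445)
98 [641.8 177.1  73.5] ((641.7000732421875, 177.16453552246094), (26.019363403320312, 23.39713478088379), 86.69502258300781) sl ((635.594482421875, 181.9242706298828), 23.959123611450195)
58 [448.6  70.7  73.4] ((448.6833190917969, 70.21007537841797), (25.268680572509766, 23.40827178955078), 60.49346923828125) sl ((451.06842041015625, 64.88053131103516), 26.547372817993164)
```

jog_arm(
  offset=[
    [2.4,-4.1,0],
    [2.4,-4.1,0],
    [2.4,-4.1,0],
    [2.4,-4.1,0],
    [2.4,-4.1,0],
    [2.4,-4.1,0],
    [2.4,-4.1,0],
    [2.4,-4.1,0],
    [2.4,-4.1,0],
    [2.4,-4.1,0],
    [2.4,-4.1,0],
    [2.4,-4.1,0],
  ],
  rotation=[
    [0,0,6],
    [0,0,6],
    [0,0,6],
    [0,0,6],
    [0,0,6],
    [0,0,6],
    [0,0,6],
    [0,0,6],
    [0,0,6],
    [0,0,6],
    [0,0,6],
    [0,0,6],
  ],
  gripper=[0.6,0.6,0.6,0.6,0.6,0.6,0.6,0.6,0.6,0.6,0.6,0.6],
  grip_force=40,
)

```text
time_s: 1.7
tool_pos: [403.9, 28.6, 194.6]
tcp_rot: [-0.487, 0.873, 0.001, 0.003]
contact_force: [1.6, 1.6, -0.1]
grip_width: 51.3
```

jog_arm(
  offset=[
    [2.4,-4.1,0],
    [2.4,-4.1,0],
    [2.4,-4.1,0],
    [1.8,-3.1,0],
    [0.9,-1.2,0],
    [0,0,0],
  ],
  rotation=[
    [0,0,0],
    [0,0,0],
    [0,0,0],
    [0,0,0],
    [0,0,0],
    [0,0,0],
  ],
  gripper=[0.6,0.6,0.6,0.6,0.6,0.6],
)

```text
time_s: 2.3
tool_pos: [508.4, -152.0, 194.5]
tcp_rot: [-0.486, 0.874, -0.0, 0.004]
contact_force: [-0.1, 0.3, 0.3]
grip_width: 51.0
```

```bash
cat > look.py <<'E'
import sys
from h import *
tag=sys.argv[1]
for n in sys.argv[2:]:
    st=read_state();p,d=cams.camera(n);np.savez(f"{n}{tag}.npz",p=p,d=d,tool_pos=st["tool_pos"],tcp_rot=st["tcp_rot"])
    cv2.imwrite(f"pics/{n}{tag}.png",p[:,:,::-1])
yd=np.degrees(np.arctan2(*R.from_quat(st["tcp_rot"]).as_matrix()[[1,0],1]))
print(st["time_s"],st["tool_pos"].round(1),"jaw",yd.round(1),"F",st["contact_force"].round(1),"w",st["grip_width"],"q",st["q"].round(2),"zax",R.from_quat(st["tcp_rot"]).as_matrix()[:,2].round(4))
E
python3 look.py 1 wrist
```

```text
2.3 [ 508.4 -152.   194.5] jaw 148.1 F [-0.1  0.3  0.3] w 50.96571651327491 q [-0.43  0.3  -0.14  1.13  0.01 -1.45] zax [ 0.0078  0.004  -1.    ]
```

View pics/wrist1.png

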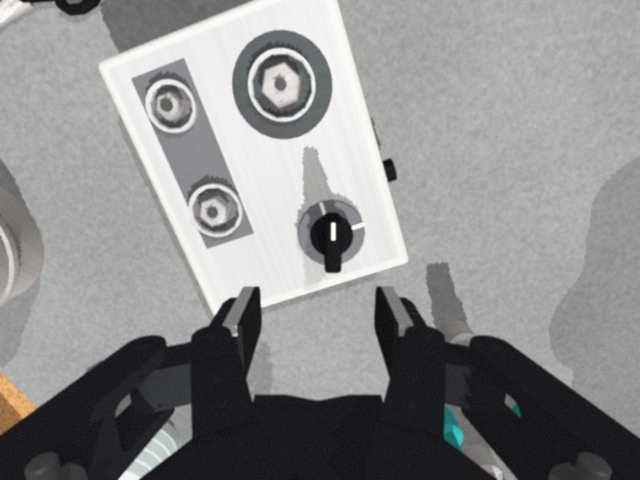

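```bash
python3 - <<'E'
from h import *
z=np.load("wrist1.npz");W=cloud("wrist",z["d"],z);H=W[...,2]
ok=z["d"]>0
a=ok&(np.hypot(W[...,0]-504,W[...,1]+138)<40)&(H>104)&(H<118);a[260:]&=False if 0 else True
p=W[a];print(a.sum(),p.mean(0));r=cv2.minAreaRect(p[:,:2].astype(np.float32));print(r)
m=ok&(abs(H-60)<3)&(np.hypot(W[...,0]-525,W[...,1]+220)<180);print(m.sum(),np.median(H[m]));print(cv2.minAreaRect(W[m][:,:2].astype(np.float32)))
for c in [(473,-269)]:
    r=np.hypot(W[...,0]-c[0],W[...,1]-c[1])
    t=ok&(r<25)&(H>71)&(H<79);P=W[t];print("nut top",t.sum(),P.mean(0),cv2.minEnclosingCircle(P[:,:2].astype(np.float32)))
    t=ok&(r<35)&(H>64.5)&(H<69.5);P=W[t];print("collar",t.sum(),P.mean(0),cv2.minEnclosingCircle(P[:,:2].astype(np.float32)))
    t=ok&(r<10)&(H>75);P=W[t];print("stud",t.sum(),P.mean(0) if t.any() else 0)
p=z["p"]
cv2.imwrite("pics/w1c.png",cv2.resize(p[20:150,130:350],None,fx=3.6,fy=3.6,interpolation=2)[:,:,::-1])
E
```

```text
914 [ 502.24985764 -139.42289779  110.90418134]
((502.9530029296875, -138.26507568359375), (45.28507995605469, 13.686970710754395), 59.46293640136719)
54890 59.88949000713194
((524.68896484375, -219.82455444335938), (256.6605529785156, 207.26361083984375), 76.61224365234375)
nut top 1206 [ 471.92403064 -268.78608169   73.41859145] ((472.1437683105469, -268.8659362792969), 16.927026748657227)
collar 876 [ 471.45395008 -270.20987693   66.16552522] ((472.3215026855469, -269.24041748046875), 28.22704315185547)
stud 120 [ 472.13494943 -268.75772261   76.36120442]
```

View pics/w1c.png

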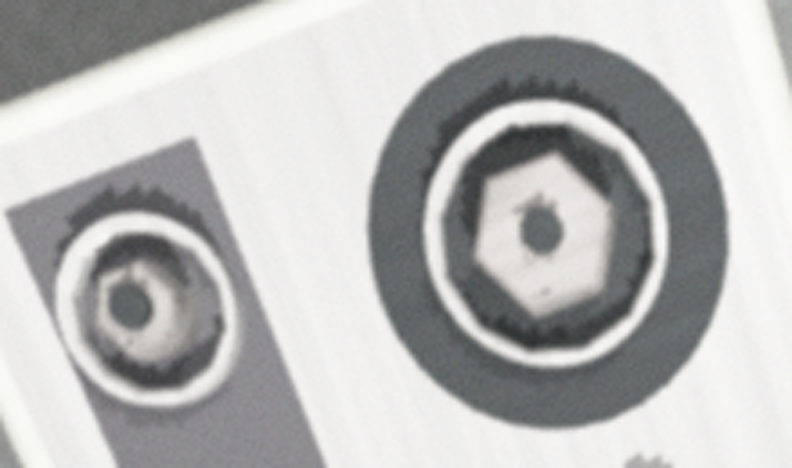

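jog_arm(
  offset=[
    [-0.55,1.35,-2],
    [0,0,-4],
    [0,0,-3],
    [0,0,-1.6],
    [0,0,-0.4],
    [0,0,0],
  ],
  rotation=[
    [-0.2,0.45,1.2],
    [0,0,0],
    [0,0,0],
    [0,0,0],
    [0,0,0],
    [0,0,0],
  ],
  gripper=[0.6,0.6,0.6,0.6,0.6,0.6],
)

```text
time_s: 2.95
tool_pos: [498.9, -130.7, 83.2]
tcp_rot: [-0.498, 0.867, 0.0, 0.0]
contact_force: [-0.6, 0.6, -0.3]
grip_width: 51.0
```

```bash
python3 look.py 2 wrist
```

```text
2.95 [ 498.9 -130.7   83.2] jaw 149.7 F [-0.6  0.6 -0.3] w 51.018885288424535 q [-0.4   0.36 -0.36  0.85  0.   -1.44] zax [ 4.0e-04  1.3e-03 -1.0e+00]
```

View pics/wrist2.png

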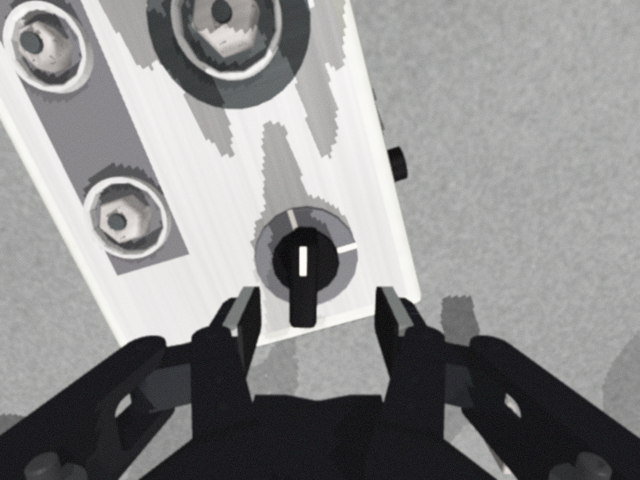

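```bash
python3 - <<'E'
from h import *
z=np.load("wrist2.npz");W=cloud("wrist",z["d"],z);H=W[...,2]
a=(z["d"]>0)&(np.hypot(W[...,0]-504,W[...,1]+138)<40)&(H>106)&(H<117);a[:,:275]=0;a[:,330:]=0
p=W[a];print(a.sum(),p.mean(0),cv2.minAreaRect(p[:,:2].astype(np.float32)))
r=np.hypot(W[...,0]-472,W[...,1]+269)
t=(z["d"]>0)&(r<25)&(H>71)&(H<79);P=W[t];print("nut top",t.sum(),P.mean(0))
E
```

```text
2471 [ 502.19092455 -139.60991338  111.0313021 ] ((502.93731689453125, -138.40087890625), (45.68948745727539, 13.859664916992188), 58.30098342895508)
nut top 2559 [ 473.64399191 -265.36639332   73.57087772]
```

jog_arm(
  offset=[
    [0.4,-0.7,0],
    [0,0,0],
    [0,0,0],
  ],
  rotation=[
    [0,0,0],
    [0,0,0],
    [0,0,0],
  ],
  gripper=[0.6,0.6,0.6],
)

```text
time_s: 3.3
tool_pos: [505.4, -138.8, 86.5]
tcp_rot: [-0.498, 0.867, -0.002, 0.002]
contact_force: [-0.2, 0.1, -0.1]
grip_width: 51.2
```

jog_arm(
  offset=[
    [-0.15,0.05,-0.2],
    [0,0,0],
    [0,0,0],
    [0,0,0],
    [0,0,0],
    [0,0,0],
    [0,0,0],
  ],
  rotation=[
    [0,0,-0.6],
    [0,0,0],
    [0,0,0],
    [0,0,0],
    [0,0,0],
    [0,0,0],
    [0,0,0],
  ],
  gripper=[0.6,0.6,0.05,0.05,0.05,0.05,0.05],
)

```text
time_s: 4.0
tool_pos: [504.2, -138.7, 85.1]
tcp_rot: [-0.493, 0.87, -0.002, 0.002]
contact_force: [-0.5, 0.2, 0.1]
grip_width: 4.4
```

```bash
python3 look.py 3 wrist
```

```text
4.0 [ 504.2 -138.7   85.1] jaw 149.0 F [-0.5  0.2  0.1] w 4.364174836332048 q [-0.41  0.37 -0.34  0.85  0.   -1.44] zax [ 0.0064 -0.0012 -1.    ]
```

View pics/wrist3.png

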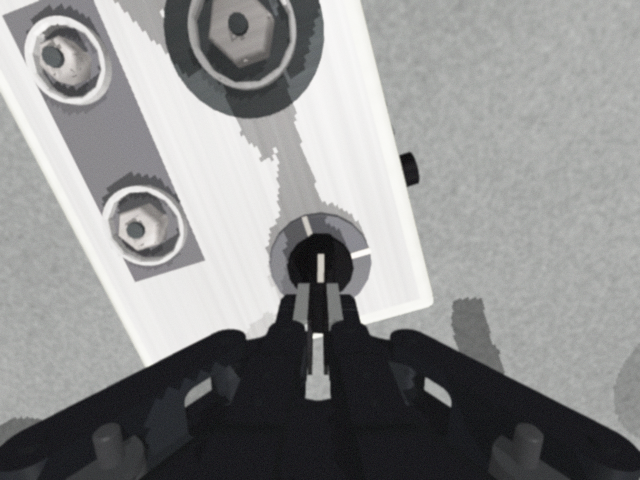

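```bash
python3 - <<'E'
from h import *
z=np.load("wrist3.npz");T=tf(z)
for q in [(0,0,0),(0,0,-19),(0,0,-27),(11,0,-19),(23,0,-27),(-23,0,-27)]:
    P=T[:3,:3]@np.array(q)+T[:3,3]; print(q,P.round(1),project("wrist",P,z))
W=cloud("wrist",z["d"],z)
for v in range(250,400,8): print(v,[(int(W[v,u,2]),) for u in range(290,352,6)], W[v,318,:2].round(0))
cv2.imwrite("pics/w3c.png",cv2.resize(z["p"][220:400,230:410],None,fx=3.3,fy=3.3,interpolation=2)[:,:,::-1])
E
```

```text
(0, 0, 0) [ 504.2 -138.7   85.1] [[317.91366912 274.28469529]]
(0, 0, -19) [ 504.1 -138.6  104.1] [[317.98247092 287.60223476]]
(0, 0, -27) [ 504.  -138.6  112.1] [[318.01597709 294.08781942]]
(11, 0, -19) [ 498.4 -148.1  104.1] [[317.98422758 267.39816783]]
(23, 0, -27) [ 492.2 -158.4  112.1] [[318.02120235 249.20261813]]
(-23, 0, -27) [ 515.9 -118.9  112.2] [[318.01112832 335.73906347]]
250 [(68,), (75,), (75,), (108,), (109,), (110,), (109,), (109,), (75,), (75,), (66,)] [ 493. -158.]
258 [(75,), (74,), (76,), (110,), (111,), (112,), (112,), (110,), (74,), (76,), (74,)] [ 494. -155.]
266 [(74,), (76,), (76,), (110,), (110,), (111,), (112,), (111,), (74,), (74,), (74,)] [ 496. -152.]
274 [(75,), (75,), (75,), (110,), (111,), (112,), (112,), (111,), (74,), (76,), (74,)] [ 499. -148.]
282 [(67,), (75,), (74,), (110,), (111,), (112,), (111,), (110,), (75,), (75,), (67,)] [ 501. -144.]
290 [(67,), (67,), (133,), (133,), (111,), (112,), (134,), (134,), (133,), (66,), (66,)] [ 503. -141.]
298 [(133,), (142,), (142,), (142,), (111,), (111,), (142,), (142,), (143,), (133,), (134,)] [ 505. 
[... 532 characters left out ...]
8.]
346 [(177,), (177,), (177,), (160,), (0,), (0,), (160,), (173,), (177,), (178,), (177,)] [556. -52.]
354 [(188,), (188,), (176,), (160,), (0,), (0,), (160,), (170,), (188,), (187,), (190,)] [561. -45.]
362 [(192,), (191,), (170,), (159,), (0,), (0,), (160,), (170,), (189,), (192,), (191,)] [565. -37.]
370 [(195,), (192,), (170,), (159,), (-1,), (0,), (160,), (170,), (189,), (195,), (194,)] [570. -30.]
378 [(198,), (192,), (171,), (0,), (-1,), (0,), (0,), (169,), (190,), (198,), (199,)] [574. -22.]
386 [(201,), (192,), (170,), (0,), (0,), (0,), (0,), (170,), (190,), (202,), (201,)] [578. -16.]
394 [(203,), (192,), (174,), (0,), (0,), (0,), (0,), (174,), (190,), (201,), (203,)] [583.  -8.]
```

View pics/w3c.png

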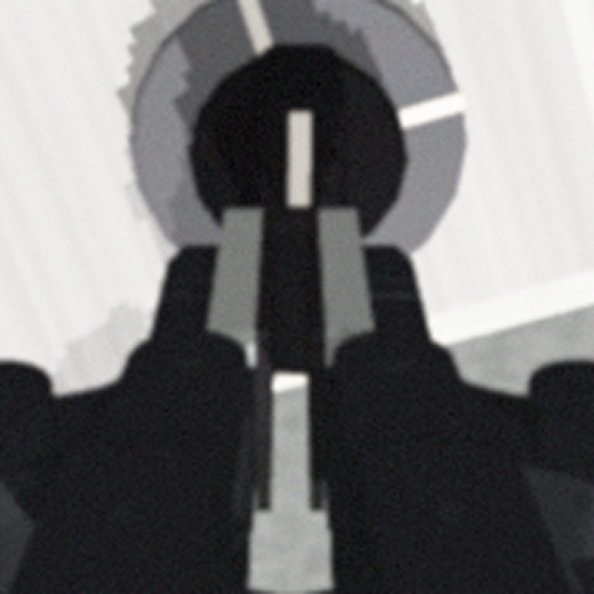

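```bash
python3 look.py 4 scene; python3 - <<'E'
from h import *
z=np.load("scene4.npz");W=cloud("scene",z["d"])
T=tf(z);print(project("scene",T[:3,3]),project("scene",T[:3,3]+[0,0,19]))
cv2.imwrite("pics/s4c.png",cv2.resize(z["p"][90:270,220:400],None,fx=3.3,fy=3.3,interpolation=2)[:,:,::-1])
E
```

```text
4.05 [ 504.2 -138.7   85.1] jaw 149.0 F [-0.5  0.2  0.1] w 4.388827335908367 q [-0.41  0.37 -0.34  0.85  0.   -1.44] zax [ 0.0063 -0.0012 -1.    ]
[[321.78794019 206.89733974]] [[321.87318359 199.93256327]]
```

View pics/s4c.png

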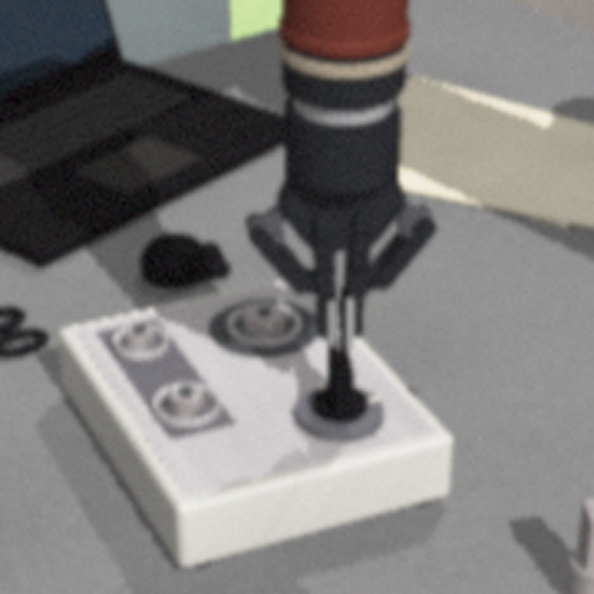

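```bash
python3 - <<'E'
from h import *
for k in ["3","2","0"]:
    z=np.load(f"wrist{k}.npz");m=cams.camera_model("wrist");K=m["mtx"];d=z["d"]
    v,u=np.mgrid[:480,:640];P=np.stack([(u-K[0][2])/K[0][0]*d,-(v-K[1][2])/K[1][1]*d,-d],-1);T=np.array(m["tool_from_camera"]);Q=P@T[:3,:3].T+T[:3,3]
    ok=(d>0)&(d<150)
    vv,uu=np.nonzero(ok&(Q[...,2]<-20)&(v<400))
    i=np.argsort(-Q[vv,uu,2])[:400:40]
    for j in i: print(k,uu[j],vv[j],Q[vv[j],uu[j]].round(1),d[vv[j],uu[j]])
z=np.load("scene4.npz");W=cloud("scene",z["d"])
r=(np.hypot(W[...,0]-504,W[...,1]+138)<30)&(z["d"]>0)
hh=W[r];print(np.histogram(hh[:,2],bins=range(55,260,8)))
E
```

```text
3 332 283 [ 11.5   6.2 -40.7] 149.73793
3 336 283 [ 12.4   7.8 -42.9] 147.37555
3 325 286 [ 11.4   3.  -43.9] 146.70445
3 291 294 [  8.2 -11.7 -45. ] 146.44853
3 301 286 [ 12.2  -7.3 -45.7] 144.7049
3 350 296 [  7.9  13.7 -46.4] 145.18678
3 344 297 [  7.8  11.  -47.2] 144.41544
3 310 289 [ 11.8  -3.4 -47.9] 142.73358
3 338 290 [ 11.6   8.3 -48.6] 142.03786
3 287 299 [  7.9 -13.1 -49.3] 142.36115
2 259 290 [  8.8 -26.  -42.1] 149.08327
2 376 306 [  2.1  25.5 -44.3] 148.7547
2 377 287 [ 11.5  25.3 -45.2] 145.36624
2 259 308 [  2.  -25.7 -45.9] 147.21736
2 403 297 [  7.5  36.4 -46.6] 145.11156
2 231 297 [  7.7 -37.2 -47. ] 144.5962
2 242 288 [ 12.1 -32.2 -47.5] 142.94046
2 378 293 [ 10.   25.3 -48.1] 143.01393
2 390 290 [ 11.5  30.2 -48.5] 142.2566
2 257 302 [  6.3 -25.9 -48.9] 143.22025
0 215 300 [  7.5 -43.4 -49.5] 142.24573
0 215 314 [  2.  -43.3 -51.4] 141.97519
0 421 302 [  7.7  42.5 -52.1] 139.79913
0 216 332 [ -5.7 -43.1 -52.8] 142.70491
0 214 313 [  3.4 -43.  -53.3] 139.70229
0 420 329 [ -3.7  42.5 -53.8] 141.20654
0 423 298 [ 10.6  42.4 -54.2] 136.95674
0 215 336 [ -6.4 -43.  -54.8] 140.95532
0 423 300 [ 10.1  42.2 -55.1] 136.23953
0 424 297 [ 11.6  42.4 -55.5] 135.45476
(array([  3, 142,  85,  23,  24,  26,  47,  25,   9,  34,  44,  43,  44,
        42,  76,  90,  32,  48,  71,  78,  84, 109,  77,  17,   0]), array([ 55,  63,  71,  79,  87,  95, 103, 111, 119, 127, 135, 143, 151,
       159, 167, 175, 183, 191, 199, 207, 215, 223, 231, 239, 247, 255]))
```

The fingers closed on air. Both cameras put the real fingertips about 41 mm above the reported TCP, above the paddle top, so I'll take that offset into account from here on. I'll reopen and go lower.

jog_arm(
  offset=[
    [0,0,0],
    [0,0,0],
    [0,0,0],
    [-0.1,0,-2],
    [0,0,-2],
    [0,0,-0.4],
    [0,0,0],
    [0,0,0],
  ],
  rotation=[
    [0,0.35,0],
    [0,0,0],
    [0,0,0],
    [0,0,0],
    [0,0,0],
    [0,0,0],
    [0,0,0],
    [0,0,0],
  ],
  gripper=[0.5,0.5,0.5,0.5,0.5,0.5,0.5,0.5],
)

```text
time_s: 4.9
tool_pos: [504.3, -139.1, 41.3]
tcp_rot: [-0.493, 0.87, -0.001, 0.0]
contact_force: [-0.1, -0.3, -0.0]
grip_width: 42.7
```

jog_arm(
  offset=[
    [0,0,0],
    [0,0,0],
    [0,0,0],
    [0,0,0],
    [0,0,0],
  ],
  rotation=[
    [0,0,0],
    [0,0,0],
    [0,0,0],
    [0,0,0],
    [0,0,0],
  ],
  gripper=[0.05,0.05,0.05,0.05,0.05],
)

```text
time_s: 5.4
tool_pos: [503.0, -138.2, 42.7]
tcp_rot: [-0.493, 0.87, -0.0, -0.0]
contact_force: [0.5, 0.7, -4.2]
grip_width: 13.5
```

```bash
python3 look.py 5 wrist
```

```text
5.4 [ 503.  -138.2   42.7] jaw 149.0 F [ 0.5  0.7 -4.2] w 13.4711942380266 q [-0.41  0.42 -0.39  0.76 -0.   -1.44] zax [-1.e-04 -9.e-04 -1.e+00]
```

View pics/wrist5.png

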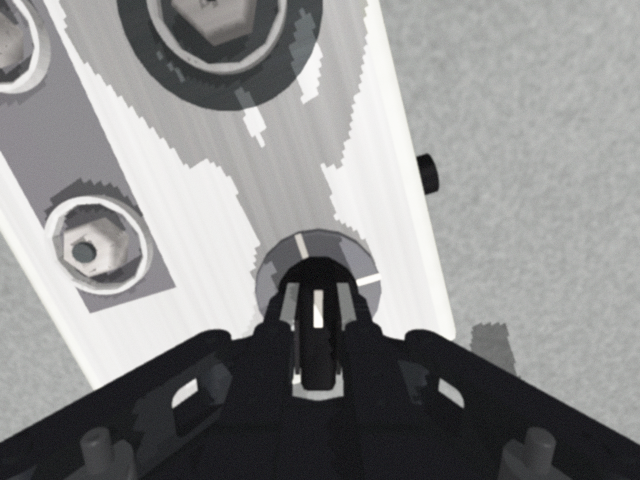

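jog_arm(
  offset=[
    [0,0,0.1],
    [0,0,0],
    [0,0,0],
    [0,0,0],
    [0,0,0],
    [0,0,0],
    [0,0,0],
    [0,0,0],
    [0,0,0],
  ],
  rotation=[
    [0,0,-7],
    [0,0,-7],
    [0,0,-7],
    [0,0,-7],
    [0,0,-7],
    [0,0,-7],
    [0,0,-7],
    [0,0,-7],
    [0,0,-7],
  ],
  gripper=[0.05,0.05,0.05,0.05,0.05,0.05,0.05,0.05,0.05],
)

```text
time_s: 6.35
tool_pos: [502.2, -136.8, 42.7]
tcp_rot: [0.054, 0.999, 0.001, -0.001]
contact_force: [0.1, 1.7, -2.7]
grip_width: 13.1
```

```bash
python3 -c "
from h import *
s=read_state();print(np.degrees(np.arctan2(*R.from_quat(s['tcp_rot']).as_matrix()[[1,0],1])),s['ft_torque'],s['tool_pos'],s['contact_force'])"
```

```text
83.77604184297012 [0.17313811 0.10395406 0.13253155] [ 502.17584743 -136.82670251   42.73454217] [ 0.06329814  1.68640812 -2.74239199]
```

jog_arm(
  offset=[
    [0,0,0],
    [0,0,0],
    [0,0,0],
    [0,0,0],
  ],
  rotation=[
    [0,0,-6],
    [0,0,-3],
    [0,0,-2.5],
    [0,0,-2],
  ],
  gripper=[0.05,0.05,0.05,0.05],
)

```text
time_s: 6.75
tool_pos: [502.8, -136.6, 43.0]
tcp_rot: [0.174, 0.985, 0.001, -0.0]
contact_force: [-2.2, -0.8, -2.1]
grip_width: 13.1
```

```bash
python3 look.py 6 wrist; python3 -c "
from h import *
s=read_state();print(s['ft_torque'],s['tool_pos'],s['contact_force'])"
```

```text
6.75 [ 502.8 -136.6   43. ] jaw 69.9 F [-2.2 -0.8 -2.1] w 13.146560949726512 q [-0.41  0.42 -0.39  0.76  0.   -0.06] zax [ 1.0e-04  2.7e-03 -1.0e+00]
[-0.28046169  0.25566362  2.57219564] [ 502.78228749 -136.60299902   42.98793712] [-0.81181479 -1.42104694 -3.00836373]
```

View pics/wrist6.png

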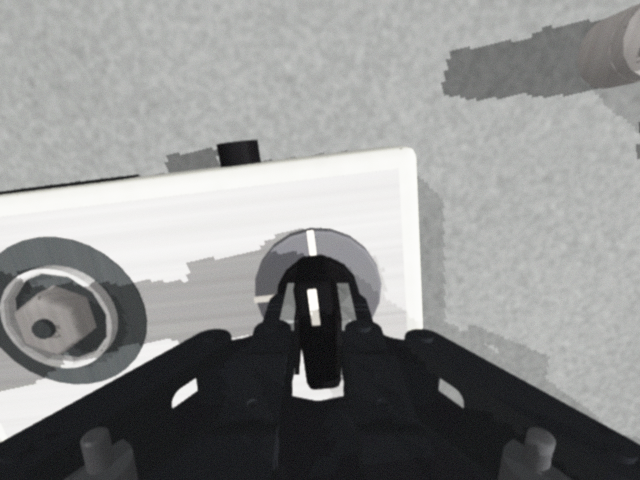

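jog_arm(
  offset=[
    [0,0,0],
    [0,0,0],
    [0,0,0],
    [0,0,3],
    [0,0,4],
    [0,0,4],
  ],
  rotation=[
    [0,0,0],
    [0,0,0],
    [0,0,0],
    [0,0,0],
    [0,0,0],
    [0,0,0],
  ],
  gripper=[0.5,0.5,0.5,0.5,0.5,0.5],
)

```text
time_s: 7.4
tool_pos: [500.0, -135.7, 152.3]
tcp_rot: [0.175, 0.984, 0.002, -0.004]
contact_force: [0.3, -1.0, -0.5]
grip_width: 43.1
```

```bash
python3 look.py 7 wrist;  python3 - <<'E'
from h import *
z=np.load("wrist7.npz");W=cloud("wrist",z["d"],z);H=W[...,2]
a=(z["d"]>0)&(np.hypot(W[...,0]-503,W[...,1]+138)<40)&(H>106)&(H<117)
p=W[a];print(a.sum(),p.mean(0),cv2.minAreaRect(p[:,:2].astype(np.float32)))
E
```

```text
7.4 [ 500.  -135.7  152.3] jaw 69.8 F [ 0.3 -1.  -0.5] w 43.13836095400411 q [-0.41  0.31 -0.24  1.03  0.   -0.06] zax [-0.0063  0.0058 -1.    ]
1264 [ 501.69707485 -137.21841155  110.98230226] ((502.90533447265625, -137.6081085205078), (13.976536750793457, 45.6519889831543), 76.73894500732422)
```

View pics/wrist7.png

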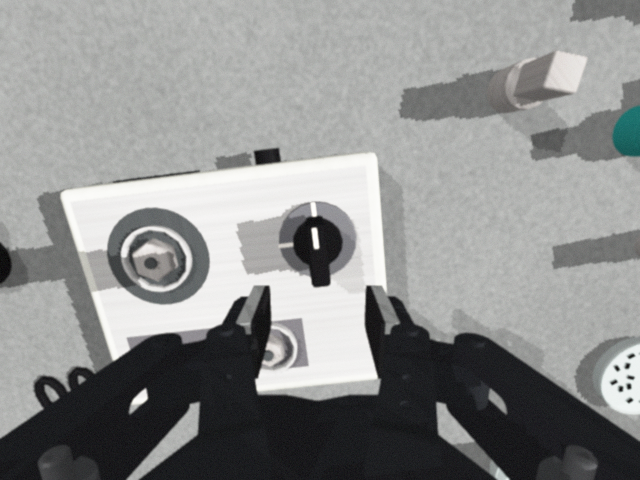

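jog_arm(
  offset=[
    [0.1,4.5,0],
    [0.1,4.5,0],
    [0.1,4.5,0],
    [0.1,4.5,0],
    [0.1,4.5,0],
    [0.1,4.5,0],
    [0.1,4.5,0],
    [0,3,0],
    [0,1.5,0],
    [0,0,0],
  ],
  rotation=[
    [-0.3,-0.3,2],
    [0,0,2],
    [0,0,2],
    [0,0,2],
    [0,0,2],
    [0,0,2],
    [0,0,1],
    [0,0,0],
    [0,0,0],
    [0,0,0],
  ],
  gripper=[0.6,0.6,0.6,0.6,0.6,0.6,0.6,0.6,0.6,0.6],
)

```text
time_s: 8.45
tool_pos: [514.2, 234.5, 164.0]
tcp_rot: [0.061, 0.998, 0.0, 0.012]
contact_force: [-0.7, -0.4, 0.3]
grip_width: 51.0
```

```bash
python3 look.py 8 wrist;  python3 - <<'E'
from h import *
z=np.load("wrist8.npz");W=cloud("wrist",z["d"],z);H=W[...,2]
a=(z["d"]>0)&(np.hypot(W[...,0]-508,W[...,1]-260)<25)&(abs(H-74)<2.5)
p=W[a];print(a.sum(),p.mean(0),cv2.minAreaRect(p[:,:2].astype(np.float32)))
E
```

```text
8.45 [514.2 234.5 164. ] jaw 83.0 F [-0.7 -0.4  0.3] w 51.01025870763461 q [ 0.3   0.36 -0.13  1.06 -0.01  0.43] zax [ 2.440e-02 -7.000e-04 -9.997e-01]
879 [506.74593229 261.78359532  73.29443374] ((506.9814453125, 261.87237548828125), (24.885009765625, 24.38304328918457), 82.53685760498047)
```

View pics/wrist8.png

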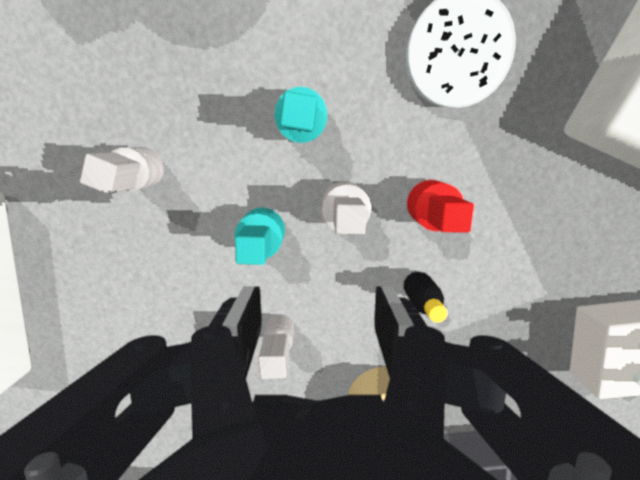

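jog_arm(
  offset=[
    [-0.4,1.5,-2],
    [-0.3,1.2,-2],
    [0,0,-1.5],
    [0,0,0],
  ],
  rotation=[
    [0,1.4,0],
    [0,0,0],
    [0,0,0],
    [0,0,0],
  ],
  gripper=[0.6,0.6,0.6,0.6],
)

```text
time_s: 8.9
tool_pos: [508.5, 257.6, 108.1]
tcp_rot: [0.063, 0.998, -0.001, 0.001]
contact_force: [-0.6, 0.2, 0.1]
grip_width: 50.9
```

```bash
python3 -c "
from h import *
s=read_state();M=R.from_quat(s['tcp_rot']).as_matrix();print(s['tool_pos'],M[:,2],np.degrees(np.arctan2(M[1,1],M[0,1])))"
```

```text
[508.45204287 257.5613176  108.14416653] [ 0.0013364  -0.00151176 -0.99999796] 82.75163215590972
```

jog_arm(
  offset=[
    [-0.1,0.4,-3],
    [0,0,-4],
    [0,0,-2.8],
    [0,0,-1],
    [0,0,0],
  ],
  rotation=[
    [0,0,0],
    [0,0,0],
    [0,0,0],
    [0,0,0],
    [0,0,0],
  ],
  gripper=[0.6,0.6,0.6,0.6,0.6],
)

```text
time_s: 9.4
tool_pos: [511.7, 257.7, 1.9]
tcp_rot: [0.066, 0.998, 0.0, 0.004]
contact_force: [0.0, -0.3, 0.5]
grip_width: 51.1
```

```bash
python3 look.py 9 wrist; python3 - <<'E'
from h import *
z=np.load("wrist9.npz");W=cloud("wrist",z["d"],z);H=W[...,2]
a=(z["d"]>0)&(np.hypot(W[...,0]-508,W[...,1]-260)<25)&(abs(H-74)<2.5)
p=W[a];print(a.sum(),p.mean(0),cv2.minAreaRect(p[:,:2].astype(np.float32)))
E
```

```text
9.4 [511.7 257.7   1.9] jaw 82.4 F [ 0.  -0.3  0.5] w 51.11550028668533 q [ 0.34  0.55 -0.3   0.71 -0.    0.47] zax [ 8.1e-03 -1.0e-04 -1.0e+00]
4285 [506.48851158 262.66042828  73.27481371] ((507.89617919921875, 266.71710205078125), (34.449546813964844, 25.572656631469727), 81.44053649902344)
```

View pics/wrist9.png

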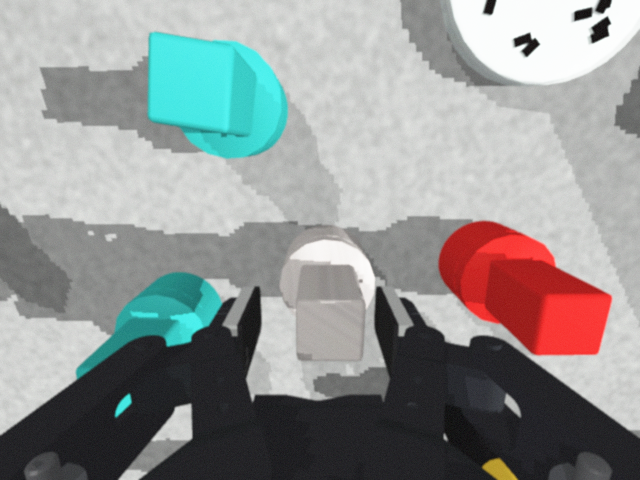

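jog_arm(
  offset=[
    [-0.45,0.45,-0.5],
    [0,0,0],
    [0,0,0],
  ],
  rotation=[
    [0,0.45,0.2],
    [0,0,0],
    [0,0,0],
  ],
  gripper=[0.6,0.6,0.6],
)

```text
time_s: 9.75
tool_pos: [510.4, 263.4, 1.4]
tcp_rot: [0.065, 0.998, 0.001, 0.003]
contact_force: [-0.1, -0.0, 0.2]
grip_width: 51.3
```

jog_arm(
  offset=[
    [-0.3,-0.15,-0.5],
    [0,0,0],
  ],
  rotation=[
    [0,0.4,0.2],
    [0,0,0],
  ],
  gripper=[0.6,0.6],
)

```text
time_s: 9.95
tool_pos: [507.9, 262.4, -2.7]
tcp_rot: [0.062, 0.998, 0.001, 0.0]
contact_force: [0.9, -0.1, 0.0]
grip_width: 51.6
```

jog_arm(
  offset=[
    [0,0,0],
    [0,0,0],
    [0,0,0],
    [0,0,0],
    [0,0,0],
  ],
  rotation=[
    [0,0,0],
    [0,0,0],
    [0,0,0],
    [0,0,0],
    [0,0,0],
  ],
  gripper=[0.1,0.1,0.1,0.1,0.1],
  grip_force=70,
)

```text
time_s: 10.45
tool_pos: [508.1, 262.4, -2.5]
tcp_rot: [0.062, 0.998, 0.002, 0.0]
contact_force: [-0.3, -0.5, 0.6]
grip_width: 24.4
```

jog_arm(
  offset=[
    [0,0,2],
    [0,0,4],
    [0,0,4],
    [0,0,4],
    [0,0,2],
    [0,0,0],
  ],
  rotation=[
    [0,0,0],
    [0,0,0],
    [0,0,0],
    [0,0,0],
    [0,0,0],
    [0,0,0],
  ],
  gripper=[0.1,0.1,0.1,0.1,0.1,0.1],
)

```text
time_s: 11.05
tool_pos: [504.0, 260.8, 160.3]
tcp_rot: [0.062, 0.998, 0.0, -0.003]
contact_force: [0.6, -1.1, -2.5]
grip_width: 24.2
```

```bash
python3 look.py 10 wrist
```

```text
11.05 [504.  260.8 160.3] jaw 82.8 F [ 0.6 -1.1 -2.5] w 24.194680720959845 q [ 0.35  0.4  -0.09  1.09  0.    0.47] zax [-6.1e-03  6.0e-04 -1.0e+00]
```

View pics/wrist10.png

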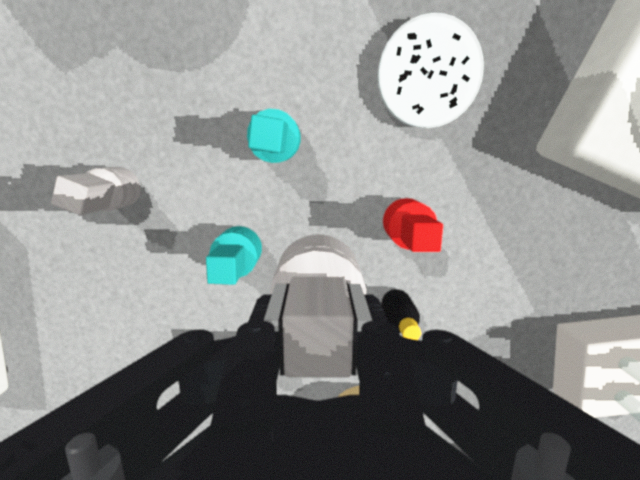

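jog_arm(
  offset=[
    [-0.2,-4.5,0],
    [-0.2,-4.5,0],
    [-0.2,-4.5,0],
    [-0.2,-4.5,0],
    [-0.2,-4.5,0],
    [-0.2,-4.5,0],
    [-0.2,-4.5,0],
    [-0.2,-4.5,0],
    [-0.2,-4.5,0],
    [-0.2,-4.5,0],
    [-0.2,-3,0],
    [0,0,0],
  ],
  rotation=[
    [0,-0.3,-1],
    [0,0,-1],
    [0,0,-1],
    [0,0,-1],
    [0,0,-1],
    [0,0,-1],
    [0,0,0],
    [0,0,0],
    [0,0,0],
    [0,0,0],
    [0,0,0],
    [0,0,0],
  ],
  gripper=[0.1,0.1,0.1,0.1,0.1,0.1,0.1,0.1,0.1,0.1,0.1,0.1],
)

```text
time_s: 12.3
tool_pos: [464.8, -233.8, 134.6]
tcp_rot: [0.115, 0.993, 0.002, -0.015]
contact_force: [-0.3, 0.1, -3.0]
grip_width: 24.2
```

```bash
python3 look.py 11 top wrist; python3 - <<'E'
from h import *
z=np.load("wrist10.npz");m=cams.camera_model("wrist");K=m["mtx"];d=z["d"]
v,u=np.mgrid[:480,:640];P=np.stack([(u-K[0][2])/K[0][0]*d,-(v-K[1][2])/K[1][1]*d,-d],-1);T=np.array(m["tool_from_camera"]);Q=P@T[:3,:3].T+T[:3,3]
# grip top at tool z: 74 above mouth; mouth at tool z ~ +2.5 => top -71.5
a=(d>0)&(Q[...,2]<-66)&(Q[...,2]>-76)&(abs(Q[...,1])<16)&(abs(Q[...,0])<25)
p=Q[a];print(a.sum(),np.median(p,0),cv2.minAreaRect(p[:,:2].astype(np.float32)))
p=p[abs(p[:,2]-np.median(p[:,2]))<1.5];print(p.min(0),p.max(0))
s=(d>0)&(Q[...,2]<-26)&(Q[...,2]>-33)&(v<300)&(u>270)&(u<370);p=Q[s];print("sleeve top",s.sum(),p.min(0),p.max(0))
A=np.c_[2*p[:,:2],np.ones(len(p))]
E
```

```text
12.35 [ 464.4 -231.9  134.3] jaw 76.9 F [-0.7  0.3 -1.9] w 24.032794982534284 q [-0.6   0.35 -0.23  1.02 -0.01 -0.37] zax [-0.0307  0.0096 -0.9995]
4164 [  5.98187351  -0.75268447 -75.2359414 ] ((0.8204317092895508, -0.06817054748535156), (25.711774826049805, 31.959964752197266), 0.40474551916122437)
[-12.05151565 -15.98729071 -75.99988407] [ 13.70030345  15.90070085 -73.74279864]
sleeve top 546 [  2.79595794 -22.82598914 -32.99895737] [ 23.65097967  21.50484131 -26.04535278]
```

View pics/wrist11.png

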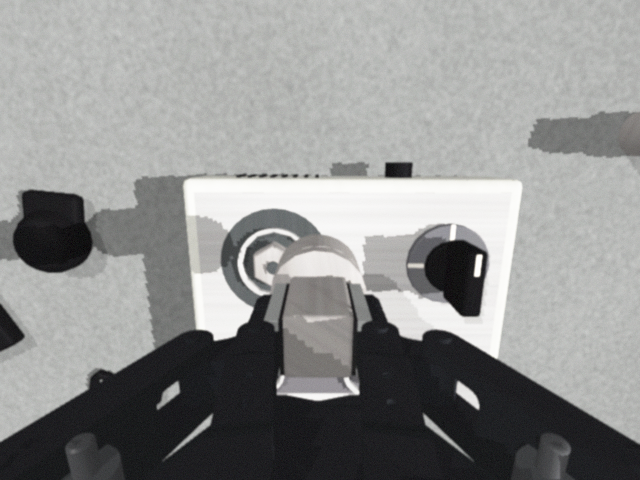

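jog_arm(
  offset=[
    [0.4,-1.9,-0.5],
    [0.4,-1.8,-1],
    [0,0,-1],
    [0,0,0],
    [0,0,0],
  ],
  rotation=[
    [-0.5,-1.7,0],
    [0,0,0],
    [0,0,0],
    [0,0,0],
    [0,0,0],
  ],
  gripper=[0.1,0.1,0.1,0.1,0.1],
)

```text
time_s: 12.9
tool_pos: [471.4, -259.7, 105.1]
tcp_rot: [0.11, 0.994, 0.003, -0.003]
contact_force: [0.3, -0.4, -1.9]
grip_width: 24.3
```

```bash
python3 look.py 12 wrist
```

```text
12.9 [ 471.4 -259.7  105.1] jaw 77.3 F [ 0.3 -0.4 -1.9] w 24.312403730001492 q [-0.64  0.39 -0.26  0.94  0.   -0.42] zax [-0.0052  0.0074 -1.    ]
```

jog_arm(
  offset=[
    [0.15,-0.9,-0.5],
    [0,0,0],
    [0,0,0],
  ],
  rotation=[
    [-0.4,-0.3,-0.7],
    [0,0,0],
    [0,0,0],
  ],
  gripper=[0.1,0.1,0.1],
)

```text
time_s: 13.25
tool_pos: [473.5, -268.0, 100.4]
tcp_rot: [0.116, 0.993, -0.0, 0.001]
contact_force: [0.5, -0.2, -3.2]
grip_width: 24.5
```

```bash
python3 look.py 13 top scene wrist; python3 - <<'E'
import cv2,numpy as np
a=np.load("scene13.npz")["p"][100:240,210:370];cv2.imwrite("pics/s13c.png",cv2.resize(a,None,fx=4,fy=4,interpolation=2)[:,:,::-1])
E
```

```text
13.35 [ 473.5 -268.1  100.5] jaw 76.7 F [-0.2  0.1 -2.6] w 24.166678370711953 q [-0.65  0.39 -0.26  0.92  0.   -0.42] zax [ 1.1e-03 -3.0e-04 -1.0e+00]
```

View pics/s13c.png

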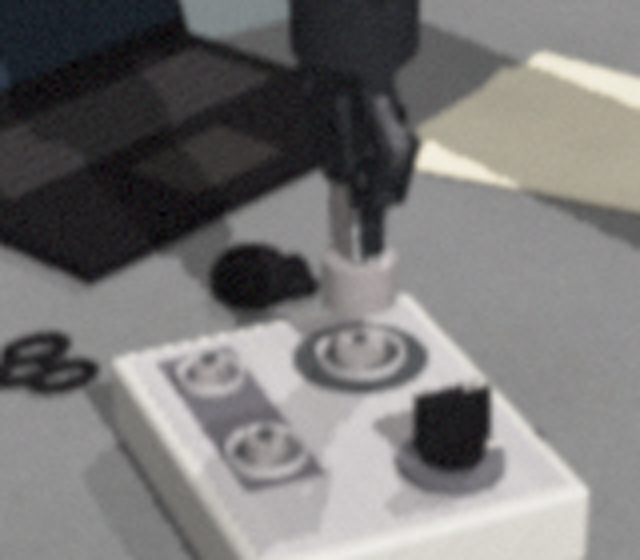

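View pics/wrist13.png

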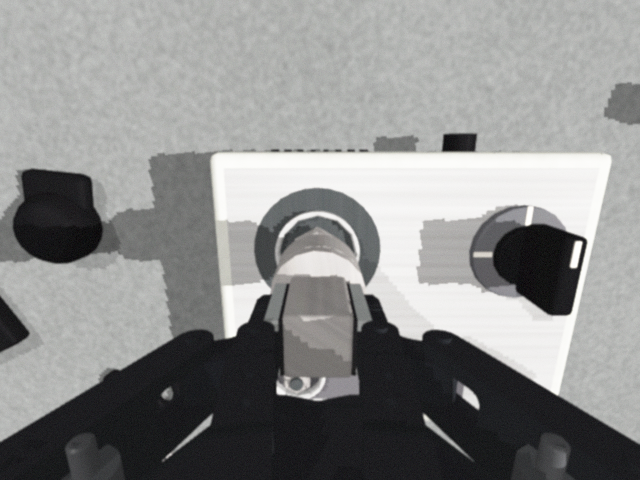

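jog_arm(
  offset=[
    [-0.05,-0.1,-1],
    [0,0,-0.8],
    [0,0,0],
  ],
  rotation=[
    [0,0,0],
    [0,0,0],
    [0,0,0],
  ],
  gripper=[0.1,0.1,0.1],
)

```text
time_s: 13.7
tool_pos: [472.9, -269.2, 81.0]
tcp_rot: [0.116, 0.993, -0.0, 0.001]
contact_force: [0.4, 0.4, -2.6]
grip_width: 24.6
```

```bash
python3 look.py 14 wrist; python3 - <<'E'
from h import *
z=np.load("wrist14.npz");W=cloud("wrist",z["d"],z);H=W[...,2]
r=np.hypot(W[...,0]-472,W[...,1]+269);v,u=np.mgrid[:480,:640]
t=(z["d"]>0)&(r<40)&(H>64.5)&(H<69)&(v<300);P=W[t]
# collar outer/inner fit
A=np.c_[2*P[:,:2],np.ones(len(P))];s=np.linalg.lstsq(A,(P[:,:2]**2).sum(1),rcond=None)[0];print(len(P),s[:2],np.sqrt(s[2]+s[0]**2+s[1]**2))
m=(z["d"]>0)&(abs(H-60)<2)&(np.hypot(W[...,0]-525,W[...,1]+220)<180)&(v<300)
p=z["p"];cv2.imwrite("pics/w14c.png",cv2.resize(p[180:400,220:420],None,fx=2.7,fy=2.7,interpolation=2)[:,:,::-1])
E
```

```text
13.7 [ 472.9 -269.2   81. ] jaw 76.7 F [ 0.4  0.4 -2.6] w 24.638788081818756 q [-0.65  0.41 -0.29  0.87  0.   -0.42] zax [ 1.3e-03 -5.0e-04 -1.0e+00]
809 [ 471.88866529 -269.06923846] 26.407825474274645
```

View pics/w14c.png

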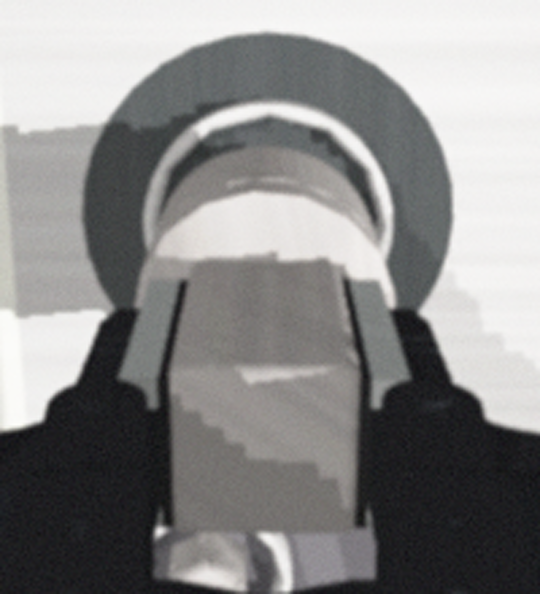

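jog_arm(
  offset=[
    [-0.03,0,-0.4],
    [0,0,-0.4],
    [0,0,0],
  ],
  rotation=[
    [0,0,0],
    [0,0,0],
    [0,0,0],
  ],
  gripper=[0.1,0.1,0.1],
)

```text
time_s: 14.05
tool_pos: [472.7, -269.3, 72.7]
tcp_rot: [0.116, 0.993, -0.0, 0.001]
contact_force: [0.1, 0.3, -2.3]
grip_width: 24.1
```

jog_arm(
  offset=[
    [0,0,-0.3],
    [0,0,-0.3],
  ],
  rotation=[
    [0,0,0],
    [0,0,0],
  ],
  gripper=[0.1,0.1],
)

```text
time_s: 14.25
tool_pos: [473.3, -269.3, 67.5]
tcp_rot: [0.116, 0.993, -0.0, 0.001]
contact_force: [-5.0, 5.4, 30.3]
grip_width: 24.4
```

jog_arm(
  offset=[
    [0,0,0.5],
    [0,0,0.6],
    [0,0,0],
    [0,0,0],
    [0,0,0],
    [0,0,0],
    [0,0,0],
  ],
  rotation=[
    [0,0,0],
    [0,0,0],
    [0,0,7.5],
    [0,0,7.5],
    [0,0,7.5],
    [0,0,7.5],
    [0,0,0],
  ],
  gripper=[0.1,0.1,0.1,0.1,0.1,0.1,0.1],
)

```text
time_s: 14.95
tool_pos: [474.2, -270.1, 80.8]
tcp_rot: [-0.155, 0.988, -0.001, 0.002]
contact_force: [0.5, 0.2, -2.2]
grip_width: 24.2
```

```bash
python3 look.py 15 wrist
```

```text
14.95 [ 474.2 -270.1   80.8] jaw 107.8 F [ 0.5  0.2 -2.2] w 24.2257104239372 q [-0.65  0.41 -0.29  0.87  0.   -0.96] zax [ 4.7e-03 -7.0e-04 -1.0e+00]
```

View pics/wrist15.png

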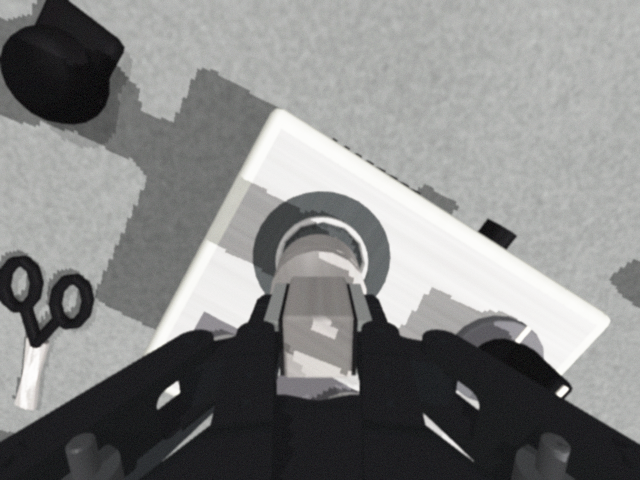

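jog_arm(
  offset=[
    [-0.16,0.13,0],
    [0,0,0],
  ],
  rotation=[
    [0,0.25,-1.2],
    [0,0,0],
  ],
  gripper=[0.1,0.1],
)

```text
time_s: 15.2
tool_pos: [472.5, -268.7, 81.0]
tcp_rot: [-0.138, 0.99, -0.0, -0.0]
contact_force: [-0.4, -0.4, -2.5]
grip_width: 24.0
```

jog_arm(
  offset=[
    [0,0,-0.4],
    [0,0,-0.4],
    [0,0,0],
  ],
  rotation=[
    [0,0,0],
    [0,0,0],
    [0,0,0],
  ],
  gripper=[0.1,0.1,0.1],
)

```text
time_s: 15.5
tool_pos: [472.5, -268.7, 72.3]
tcp_rot: [-0.136, 0.991, -0.001, -0.0]
contact_force: [-0.5, 0.7, -2.9]
grip_width: 24.3
```

```bash
python3 look.py 16 wrist; python3 - <<'E'
from h import *
z=np.load("wrist16.npz");m=cams.camera_model("wrist");K=m["mtx"];d=z["d"]
v,u=np.mgrid[:480,:640];P=np.stack([(u-K[0][2])/K[0][0]*d,-(v-K[1][2])/K[1][1]*d,-d],-1);T=np.array(m["tool_from_camera"]);Q=P@T[:3,:3].T+T[:3,3]
W=cloud("wrist",d,z);H=W[...,2];r=np.hypot(W[...,0]-472,W[...,1]+269)
def fit(P):
    A=np.c_[2*P[:,:2],np.ones(len(P))];s=np.linalg.lstsq(A,(P[:,:2]**2).sum(1),rcond=None)[0];return s[:2],np.sqrt(s[2]+s[0]**2+s[1]**2)
t=(d>0)&(r<40)&(H>64.5)&(H<69)&(v<300);print("collar world",t.sum(),fit(W[t]),"tool",fit(Q[t]))
s=(d>0)&(Q[...,2]>-27)&(Q[...,2]<-3)&(r<40)&(v<300)&(u>270)&(u<370);print("sleeve side tool",s.sum(),fit(Q[s]) if s.sum()>5 else 0, H[s].min() if s.sum() else 0)
E
```

```text
15.5 [ 472.5 -268.7   72.3] jaw 105.7 F [-0.5  0.7 -2.9] w 24.253019937560033 q [-0.65  0.42 -0.3   0.85 -0.   -0.92] zax [ 1.0e-04 -1.1e-03 -1.0e+00]
collar world 865 (array([ 471.89008571, -269.24675745]), np.float64(26.362663470032583)) tool (array([ 0.70233061, -0.35573129]), np.float64(26.362629934096624))
sleeve side tool 929 (array([ 0.99428443, -0.66917762]), np.float64(22.831923618185037)) 75.29567132624749
```

jog_arm(
  offset=[
    [0.02,0.04,-0.1],
    [0,0,-0.2],
    [0,0,-0.2],
  ],
  rotation=[
    [0,0,0.9],
    [0,0,0],
    [0,0,0],
  ],
  gripper=[0.1,0.1,0.1],
)

```text
time_s: 15.85
tool_pos: [472.9, -268.5, 67.3]
tcp_rot: [-0.145, 0.989, -0.001, 0.0]
contact_force: [0.4, -0.2, -2.1]
grip_width: 24.3
```

jog_arm(
  offset=[
    [0,0,-0.2],
    [0,0,-0.2],
  ],
  rotation=[
    [0,0,0],
    [0,0,0],
  ],
  gripper=[0.1,0.1],
)

```text
time_s: 16.05
tool_pos: [472.9, -268.4, 63.0]
tcp_rot: [-0.145, 0.989, -0.001, 0.0]
contact_force: [-0.9, -0.8, -2.8]
grip_width: 24.0
```

jog_arm(
  offset=[
    [0,0,-0.2],
    [0,0,-0.2],
  ],
  rotation=[
    [0,0,0],
    [0,0,0],
  ],
  gripper=[0.1,0.1],
)

```text
time_s: 16.25
tool_pos: [472.9, -268.5, 58.6]
tcp_rot: [-0.145, 0.989, -0.001, 0.0]
contact_force: [-0.1, 0.4, -2.7]
grip_width: 24.0
```

jog_arm(
  offset=[
    [0,0,-0.12],
    [0,0,-0.08],
    [0,0,0],
  ],
  rotation=[
    [0,0,0],
    [0,0,0],
    [0,0,0],
  ],
  gripper=[0.1,0.1,0.1],
)

```text
time_s: 16.55
tool_pos: [473.0, -268.5, 57.7]
tcp_rot: [-0.145, 0.989, -0.001, 0.0]
contact_force: [-0.3, 0.0, -2.7]
grip_width: 24.4
```

```bash
python3 look.py 17 wrist scene; python3 - <<'E'
from h import *
z=np.load("wrist17.npz");W=cloud("wrist",z["d"],z);H=W[...,2];r=np.hypot(W[...,0]-472,W[...,1]+269)
v,u=np.mgrid[:480,:640]
for lo,hi in[(85,97),(64,69),(125,140)]:
    s=(z["d"]>0)&(r<25)&(H>lo)&(H<hi);print(lo,s.sum(),np.median(H[s]) if s.sum() else 0)
cv2.imwrite("pics/w17c.png",cv2.resize(z["p"][180:400,220:420],None,fx=2.7,fy=2.7,interpolation=2)[:,:,::-1])
a=np.load("scene17.npz")["p"][100:240,210:370];cv2.imwrite("pics/s17c.png",cv2.resize(a,None,fx=4,fy=4,interpolation=2)[:,:,::-1])
E
```

```text
16.6 [ 473.1 -268.5   57.6] jaw 106.6 F [-0.3 -0.3 -2.6] w 24.158136571355946 q [-0.65  0.44 -0.32  0.81 -0.   -0.94] zax [ 0.0012 -0.0019 -1.    ]
85 2185 91.74754502275505
64 246 65.89598988779916
125 6421 133.37593899757653
```

View pics/w17c.png

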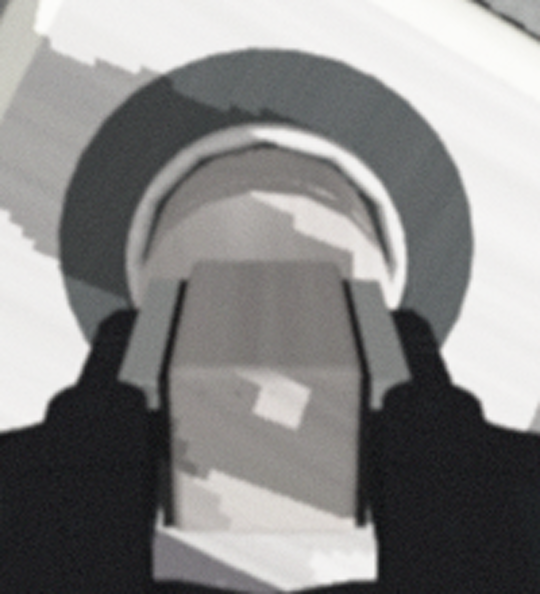

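View pics/s17c.png

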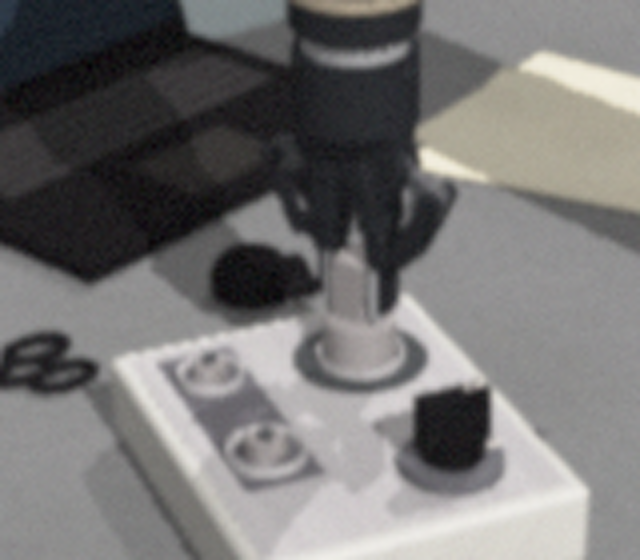

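jog_arm(
  offset=[
    [0,0,-0.1],
    [0,0,0],
  ],
  rotation=[
    [0,0,0],
    [0,0,0],
  ],
  gripper=[0.1,0.1],
)

```text
time_s: 16.85
tool_pos: [473.2, -268.6, 57.6]
tcp_rot: [-0.145, 0.989, -0.001, 0.001]
contact_force: [-0.2, 0.2, -2.3]
grip_width: 24.2
```

jog_arm(
  offset=[
    [0,0,-0.1],
    [0,0,0],
  ],
  rotation=[
    [0,0,0],
    [0,0,0],
  ],
  gripper=[0.1,0.1],
)

```text
time_s: 17.05
tool_pos: [473.4, -268.7, 57.5]
tcp_rot: [-0.145, 0.989, -0.001, 0.001]
contact_force: [-0.3, -0.4, -3.4]
grip_width: 24.2
```

jog_arm(
  offset=[
    [-0.04,0,-0.2],
    [0,0,-0.15],
  ],
  rotation=[
    [0,0,0],
    [0,0,0],
  ],
  gripper=[0.1,0.1],
)

```text
time_s: 17.25
tool_pos: [473.7, -268.8, 57.4]
tcp_rot: [-0.145, 0.989, -0.002, 0.002]
contact_force: [-7.6, 3.7, 21.9]
grip_width: 24.5
```

jog_arm(
  offset=[
    [-0.06,0.02,0],
    [0,0,0],
    [0,0,0],
  ],
  rotation=[
    [0,0,0],
    [0,0,0],
    [0,0,0],
  ],
  gripper=[0.1,0.1,0.1],
)

```text
time_s: 17.55
tool_pos: [473.3, -268.7, 57.5]
tcp_rot: [-0.145, 0.989, -0.002, 0.002]
contact_force: [-0.7, 0.6, 1.6]
grip_width: 24.3
```

```bash
python3 look.py 18 wrist scene top; python3 - <<'E'
from h import *
z=np.load("wrist18.npz");W=cloud("wrist",z["d"],z);H=W[...,2];r=np.hypot(W[...,0]-472,W[...,1]+269)
for lo,hi in[(85,97),(64,69),(125,140)]:
    s=(z["d"]>0)&(r<25)&(H>lo)&(H<hi);print(lo,s.sum(),np.median(H[s]) if s.sum() else 0)
z=np.load("scene18.npz");W=cloud("scene",z["d"]);H=W[...,2]
r=np.hypot(W[...,0]-475,W[...,1]+266)
s=(r<28)&(H>69)&(H<97);print("sleeve scene H top",np.percentile(H[s],[5,95]))
T=(np.hypot(W[...,0]-505,W[...,1]+135)<32)&(H>100)&(H<118);print("paddle",cv2.minAreaRect(W[T][:,:2].astype(np.float32)))
a=z["p"][100:240,210:370];cv2.imwrite("pics/s18c.png",cv2.resize(a,None,fx=4,fy=4,interpolation=2)[:,:,::-1])
E
```

```text
17.65 [ 473.3 -268.8   57.5] jaw 106.7 F [-0.7  0.3  1.1] w 24.436650546075658 q [-0.65  0.44 -0.32  0.81 -0.   -0.94] zax [ 0.0051 -0.004  -1.    ]
85 2193 91.54771986855883
64 256 65.85339629974169
125 6421 133.19197248322882
sleeve scene H top [70.26235619 94.37495797]
paddle ((505.2744445800781, -135.16798400878906), (18.714693069458008, 46.94365692138672), 77.68174743652344)
```

View pics/s18c.png

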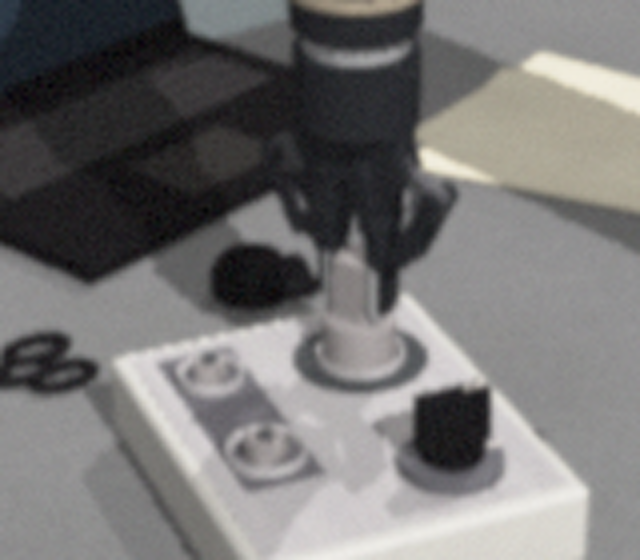

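View pics/top18.png

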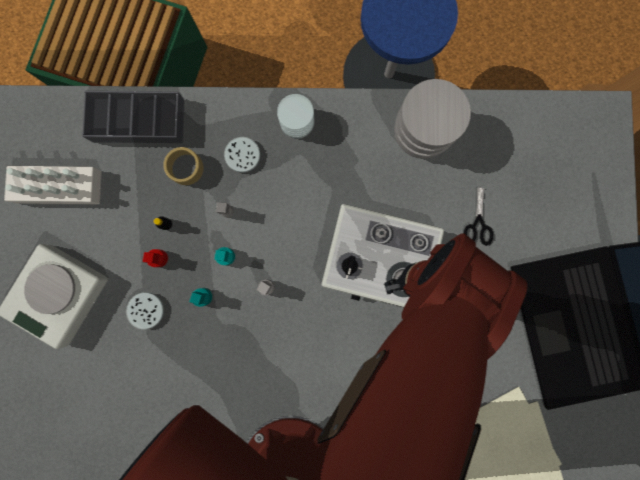

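```bash
python3 -c "
from workcell import finish_job
print(finish_job())"
```

```text
the job is handed in; nothing more can be done
None
```

The isolator is off and the fitting socket is seated upright on the drive nut, still gripped. The job was handed in at about 17.7 s.

- **Isolator:** I turned it clockwise to its end stop. The wrist picture then showed the paddle at −13.3° against the drive unit's −13.4°, with its mark on the off line.
- **Socket choice:** The wrist camera measured the nut's corner radius at about 17 mm, which means 30 mm across flats, so I tried socket_b first. Because it fitted, I left socket_a, socket_c and everything else on the bench alone.
- **Last checks:**
  - The sleeve top measured 91.5 mm (91 expected) and the grip top 133.2 mm (134 expected; this camera reads about 0.7 mm low).
  - The sleeve sits inside the collar, the tilt is about 0.4° and the load on the seat is about 4 N.
  - Pushing a little further met a hard stop at about 22 N, with the mouth at about 60 mm.

Three things did not go as planned:
- **First grasp missed:** The first grasp of the paddle closed on air. The real fingertips are about 41 mm behind the reported TCP, so I allowed for that from then on.
- **First try at the nut:** It stopped about 10 mm too high at 30 N, because the hexagon was turned 30°. I lifted it, turned it 30° and it slid home.
- **Camera disagreement:** The scene camera reads about 2–4 mm different from the other two, so I relied on the wrist camera.

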